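# Set up a leaf projection for tracing

### The job

Set up a projection for tracing: hang the folded white screen card over the bar of the rail so that the lamp's beam falls near its middle, and let go of it. Then pick up the amber resin block by its two frosted sides only, never touching the clear polished faces with the fingers, and hold it upright in the middle of the beam between lamp and screen, a clear face square to the lamp, touching neither lamp, rail nor screen. Finish still holding it there; do not disturb the other things on the table or knock the lamp or the rail.

Things in the scene. Friction and masses are not known exactly. Their poses are not given: they have to be found in the camera images.
- lamp: Fixed LED spot lamp: round dark base 110 mm across, steel stem and yoke, black cylindrical head 68 mm across lying level, 154 mm high in all. Origin under the stem on the table, z up, x the level direction in which it shines. Its yoke reaches 50 mm to either side.
- lamp_lens (a point): Centre of the lamp's round lens, 60 mm ahead of the lamp's origin and 120 mm above the table; axes as the lamp's. The beam is a level cylinder of light 50 mm across that runs from here along x (drawn as a pale yellow glow that passes through everything and ends shortly before the rail).
- rail: Fixed hanging rail standing across the beam, 340 to 370 mm beyond the lens: a round steel bar 12 mm thick along the rail's y, on two posts 105 mm either side of its middle, with wooden feet 110 mm (x) by 32 mm (y). Origin on the table under the bar's middle, z up. Nearly square to the beam (within 0.08 rad); its middle is up to 15 mm beside the beam's axis.
- rail_mid (a point): Middle of the bar, on its axis, 175 mm above the table (bar top at 181 mm); axes as the rail's.
- screen: Loose folded card, stiff corrugated cardboard 4 mm thick, white paper on both leaves, 60 g: an upside-down U standing on its two lower edges, 140 mm long along its y (the fold), 120 mm high. Flat spine on top 32 mm wide (x), 24 mm free inside; the leaves splay 3 degrees each, so it is 36 mm over the leaves 40 mm below the top, 44 mm at the foot. Origin at the centre of its underside, z up.
- screen_mid (a point): Centre of the screen card, half-way up (60 mm above its lower edges, 60 mm below its top), axes as the card's. Hung on the bar, the card's top is 185 mm above the table.
- ledge: Fixed low wooden display ledge, 220 mm long (x), 30 mm wide (y), 20 mm high, origin under its centre. Three resin blocks stand on it 70 mm apart along its x, in any order: amber, blue and rose.
- amber_block: Loose amber resin block with a dark green pressed fern inside, 55 g, 50 mm high: 24 mm thick along its x (clear polished faces look to +x and -x), 40 mm wide along its y (pale frosted sides, 24 by 50 mm and 3 mm deep, look to +y and -y). Origin at the centre of its underside, z up. Stands on the ledge, frosted sides roughly across it and overhanging it by 5 mm each.
- amber_mid (a point): Centre of the amber block (half-way up, 25 mm above its underside), axes as the block's.
- blue_block: Loose blue resin block of the same size with a pink flower, on the ledge; leave it alone. Origin at the centre of its underside.
- rose_block: Loose rose-red resin block of the same size with a yellow flower, on the ledge; leave it alone. Origin at the centre of its underside.
- mug: White mug, 80 mm across, 92 mm high, standing right of the rail; leave it alone. Origin under its centre.
- carton: Orange and white drink carton lying flat, 173 by 85 by 60 mm, beyond the beam; leave it alone. Origin under it, 13 mm from its centre.
- marker: Black marker pen 135 mm long lying on the table in front of the robot, 16 mm high; leave it alone. Origin at its underside.
- glue: Yellow glue stick with a red cap, 28 mm across, 93 mm high, standing to the right, near the mug; leave it alone. Origin under its centre.
Not all that is in view belongs to the job. Of the things that look like the screen, take the one that is farthest from the robot's base at the start.

How it is judged:
By the outcome, as a careful person would: the job done as asked, in the order asked, and still so for the second after the job is handed in, while the arm keeps its last pose, push and grip.
It also fails if it takes over 58 s, if anything falls off the work surface, if the arm or the gripper's body presses on something with over 40 N, if the wrist force passes 120 N, or if a joint passes its speed limit or range.

### The arm

A 6-joint arm with a two-finger parallel gripper is mounted at the origin on the work surface. World frame = base frame: x ahead of the robot, y to its left, z up, the work surface at z = 0. Lengths are in m, angles in rad, forces in N, time in s.
With the tool pointing down it reaches from about 0.3 to 0.775 m from the base axis. Payload 14.6 kg.
Tool frame: the origin (TCP) lies midway between the tips of the shut fingers; the grasp point (between the pads) lies 19 mm behind it; x points along the fingers, z is the direction in which the jaws open and shut, and the axes are right-handed (so a half turn about x gives the same grasp; the last joint's range is limited). The gripper opens to 94 mm and grips with 3 to 60 N. Pads are 16 mm wide; open, the fingers measure 119 mm over their backs; the gripper's body (75 mm by 177 mm) begins 78 mm behind the grasp point.
Start: joints at [-1.238, 0.3, 1.521, -0, 1.321, -0.067], TCP at [0.214, -0.507, 0.205] pointing down, gripper open.
Joint ranges: [-3.03, 3.03], [-0.79, 2.21], [0.23, 2.52], [-1.04, 4.18], [0, 3.07], [-2.55, 2.55]. Speed limits (rad/s): [2.22, 2.22, 2.57, 3.14, 3.14, 3.14].

### API

Orientations are given as a unit quaternion [w, x, y, z].
In Python, from cell import * gives the robot as it stands.
- The arm moves only by the tool jog_arm, never from a script. Its argument "motion" is one flat list of numbers, 5 for each row, row after row: the shift along the tool's x, y, z in m, then the turn about the tool's x in degrees, then the finger opening in m, from 0 to 0.094. A call has 1 to 8 rows; each row shifts and turns the commanded pose from where the row before left it, along the tool's axes as they then stand; what a row does not reach is not made up. A row lasts 1/12 s, in which the tool goes at most 41.7 mm and 7.16 degrees, less where a joint would pass 70% of its speed; a pose out of reach is approached as far as the arm can. A call is refused whole if a number of a shift passes 0.0417 or a number of a turn 7.16, either way. A call with a gripper value outside its range is refused whole. The fingers move at their own pace and stop on an object; "force" is the grip in N (left out, the last holds). Time passes only in rows, so rows that do not move let the fingers close. It gives the time, the measured TCP pose, the force and the opening at its end, in the units of the state.
- get_state(): the state, without advancing time (a new reading comes with each control period).
- get_image(name): name is "side" or "top" or "wrist"; returns a dict with "img" (384x512x3 uint8, red, green, blue), "intrinsics" (3x3 intrinsics, pixels), "R" (3x3) and "t" (3): a world point X has camera coordinates R X + t. Camera axes: x right, y down, z forward; pixel columns grow to the right and rows downward; lengths in m; the calibration is good to about 2 mm. A picture is of the moment at which its call begins. There is no depth.
- close_job(): hands the job in, once; it reports no verdict.
Trained networks look in the newest picture that a camera, given by its name, has taken for a name from the list of things; names that differ only in an ending like _2 or _b are one class to them, and where a whole thing is asked for, a point or a joint stands for the part that bears it (a point fixed in the world has none). Each returns a list of dicts, best first, with "score" (0 to 1); they miss things now and then, are a little off and sometimes report something else, mostly with a low value. They report only what shows in the picture. A call takes as long as a camera call. They do not tell look-alikes from the thing itself.
- regions_of(camera, thing): "pixels" (384x512 bool, what is visible of it) and "centre" ([column, row] in pixels, amid what is visible of it).
The state is a dict: "time": time; "joint_pos": joint angles; "qvel": joint speeds; "joint_torque": joint torques, N m; "eef_pos": TCP position; "tool_rot": TCP orientation; "wrist_force": force on the tool from outside, world axes, zero at the start; "moment": the same for the moment, N m; "gripper_width": finger opening in m.
Only numpy, scipy, OpenCV 4.12 (cv2) and the standard library are available. Lean on these libraries where they do the work, as an engineer would, in place of code of your own. Each camera call takes 0.05 s, during which the arm holds its last target. There are 200 camera calls.

## Working session

There is one attempt and no reset: what is moved stays moved. The work goes in short steps, Python scripts to look and compute and a tool call to move; the robot and the scene stay as the last step left them, time stands still between calls to the robot, and variables do not carry over. Pictures are saved under pics/ and viewed, about 8 in all and at most 12, crops included, and the job is handed in when it is done.

Besides the shell and the picture viewer there is one more tool, called after "Call:" by a JSON object that holds its "method" and its "body", one argument or row to a line. jog_arm: Moves the arm, as the interface text tells. Its arguments: {"type":"object","properties":{"motion":{"type":"array","items":{"type":"number"}},"force":{"type":"number"}},"required":["motion"]}

```bash
mkdir -p pics; ls
python3 - <<'E'
from cell import *
import cv2,numpy as np
s=get_state(); print(s)
ims=[]
for c in ("side","top"):
    d=get_image(c); cv2.imwrite(f"pics/{c}0.png",d["img"][:,:,::-1]); 
    print(c,d["intrinsics"].tolist(),d["R"].round(4).tolist(),d["t"].round(4).tolist())
    for n in ["lamp","lamp_lens","rail","rail_mid","screen","ledge","amber_block","blue_block","rose_block","mug","carton","marker","glue"]:
        try: print(n,[(round(r["score"],2),np.round(r["centre"],1).tolist(),int(r["pixels"].sum())) for r in regions_of(c,n)[:3]])
        except Exception as e: print(n,e)
E
```

```text
pics
{'time': 0.0, 'joint_pos': array([-1.23758699e+00,  3.00437907e-01,  1.52155719e+00, -2.83638213e-07,
        1.32068357e+00, -6.66495939e-02]), 'qvel': array([ 0.00119941, -0.00073743,  0.00061054,  0.00050078,  0.00118576,
       -0.00192901]), 'joint_torque': array([ 3.68675855e-04, -5.31807268e+01, -3.52736449e+01,  7.08416803e-02,
        2.43924907e-02, -8.80518724e-05]), 'eef_pos': array([ 0.21399938, -0.50639052,  0.20491464]), 'tool_rot': array([ 0.58903509,  0.39097305,  0.58964555, -0.39050718]), 'wrist_force': array([ 0.06277979, -0.32713113,  0.24686266]), 'moment': array([-0.0593366 , -0.04312506, -0.03759964]), 'gripper_width': 0.0941190646198206}
side [[466.4244524080863, 0.0, 260.84440846276595], [0.0, 466.4244524080863, 191.84799541558488], [0.0, 0.0, 1.0]] [[-0.8474, -0.5307, -0.0174], [-0.3339, 0.558, -0.7597], [0.4128, -0.638, -0.65]] [0.4341, 0.2555, 1.1899]
lamp [(0.75, [151.0, 248.2], 4123)]
lamp_lens [(0.56, [151.6, 247.4], 4416), (0.18, [235.9, 270.0], 344)]
rail [(0.83, [237.8, 192.5], 1175), (0.27, [235.0, 270.6], 337)]
rail_mid [(0.68, [238.0, 193.7]
[... 624 characters left out ...]
 0.0072], [-0.9838, -0.0063, -0.1794], [0.1794, -0.0061, -0.9838]] [0.0074, 0.5201, 1.4491]
lamp [(0.81, [164.4, 139.9], 3230), (0.36, [343.8, 132.1], 862)]
lamp_lens [(0.98, [164.0, 142.7], 3196)]
rail [(0.8, [273.3, 136.7], 1190), (0.57, [374.1, 209.6], 1058)]
rail_mid [(0.75, [272.0, 141.4], 1378)]
screen [(0.87, [389.5, 296.9], 565), (0.76, [371.6, 207.5], 1028), (0.56, [335.9, 266.9], 764)]
ledge [(0.63, [211.4, 216.0], 407)]
amber_block [(0.67, [180.5, 210.1], 134)]
blue_block [(0.5, [201.1, 213.2], 139)]
rose_block [(0.51, [228.5, 214.2], 153)]
mug [(0.76, [344.3, 133.0], 848)]
carton [(0.7, [199.6, 109.0], 1682)]
marker [(0.64, [278.0, 241.9], 249)]
glue [(0.62, [373.4, 127.4], 135)]
```

Run:
```python
import cv2
for c in("side","top"): cv2.imwrite(f"pics/{c}1.png",cv2.resize(cv2.imread(f"pics/{c}0.png"),(800,600),interpolation=cv2.INTER_CUBIC))
```

```text
(no output)
```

View pics/side1.png

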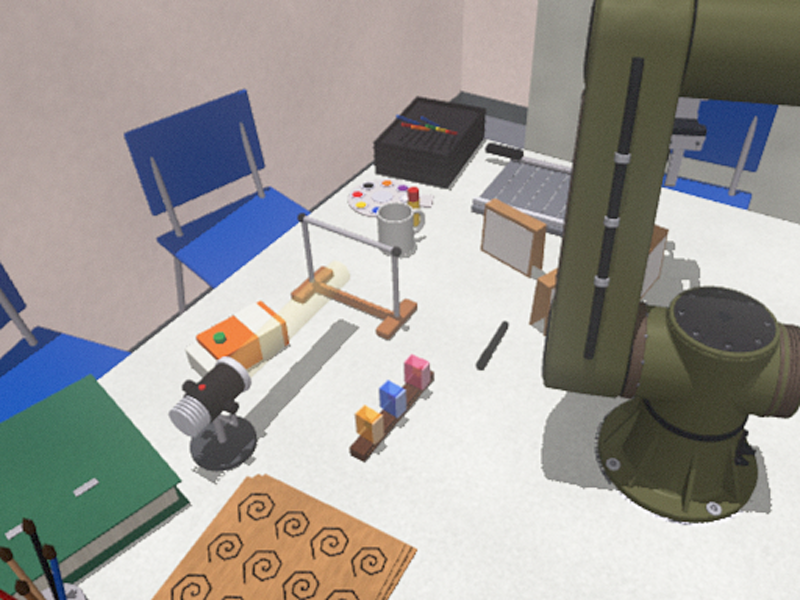

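View pics/top1.png

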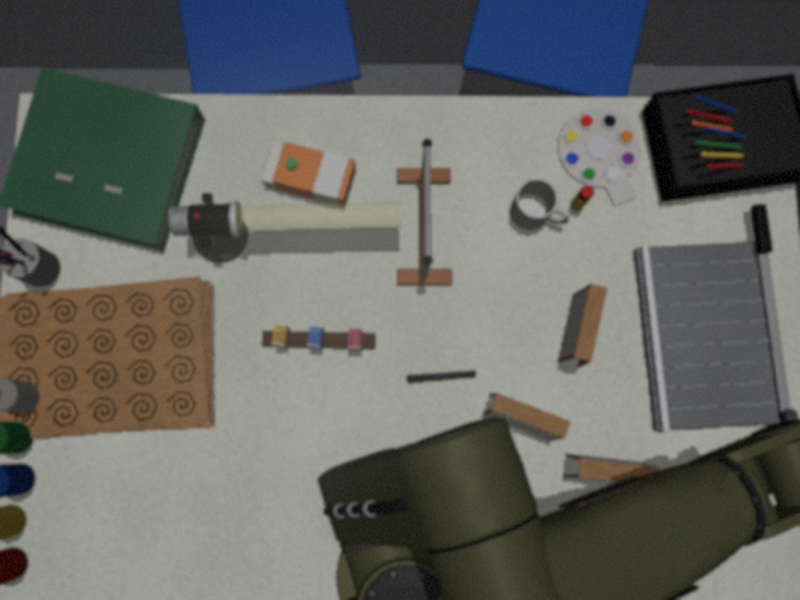

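The side view shows the lamp (215,410), the rail (350,270) and the amber block nearest the lamp (370,425). In the top view the three cards are at about (583,327), (527,417) and (607,470), the amber block at (280,336), and the beam runs from (240,217) to (400,215).

```bash
cat > h.py <<'E'
import numpy as np,cv2
from scipy.spatial.transform import Rotation as Ro
def ray(d,uv,z):
    uv=np.atleast_2d(uv).astype(float); K,R,t=d["intrinsics"],d["R"],d["t"]
    C=-R.T@t; v=np.c_[uv,np.ones(len(uv))]@np.linalg.inv(K).T@R
    return C+v*((z-C[2])/v[:,2])[:,None]
def proj(d,X):
    p=np.atleast_2d(X)@d["R"].T+d["t"]; p=p@d["intrinsics"].T; return p[:,:2]/p[:,2:]
def rect(P):  # min area rect of planar metric points
    (c,(w,h),a)=cv2.minAreaRect((P[:,:2]*1000).astype(np.float32)); return np.round(c,1),round(w,1),round(h,1),round(a,1)
def tool(s):
    w,x,y,z=s["tool_rot"]; return Ro.from_quat([x,y,z,w]).as_matrix()
E
python3 - <<'E'
from cell import *
from h import *
d=get_image("top"); I=d["img"].astype(int); hsv=cv2.cvtColor(d["img"],cv2.COLOR_RGB2HSV)
print("tool",tool(get_state()).round(3).tolist())
brown=((hsv[...,0]>5)&(hsv[...,0]<20)&(hsv[...,1]>70)&(hsv[...,2]>60)).astype(np.uint8)
n,l,st,ce=cv2.connectedComponentsWithStats(brown)
for i in range(1,n):
    if st[i,4]>120 and ce[i,0]>240 and ce[i,1]<310:
        ys,xs=np.nonzero(l==i); uv=np.c_[xs,ys]
        for z in (.12,.015): print("brown",ce[i].round(1),st[i,4],z,rect(ray(d,uv,z)))
# beam glow
for u in (165,180,200,220,240,250):
    col=I[115:165,u]; b=(col[:,0]+col[:,1])/2-col[:,2]
    r=np.nonzero(b>30)[0]
    if len(r): print("beam",u,r[0]+115,r[-1]+115,ray(d,[[u,r[0]+115],[u,r[-1]+115]],.12)[:,:2].round(4).tolist())
for nm,z in (("rail",.175),("amber_block",.07),("blue_block",.07),("rose_block",.07),("ledge",.02),("screen",.12),("mug",.09),("carton",.06),("marker",.016)):
    for r in regions_of("top",nm)[:3]:
        ys,xs=np.nonzero(r["pixels"]); print(nm,round(r["score"],2),rect(ray(d,np.c_[xs,ys],z)))
crop=d["img"][100:280,140:420,::-1]
E
```

```text
tool [[-0.0, 0.921, 0.389], [0.0, 0.389, -0.921], [-1.0, -0.0, -0.0]]
brown [265.1 125.3] 254 0.12 (array([655.3, -11.5]), 186.6, 47.0, 0.4)
brown [265.1 125.3] 254 0.015 (array([685.6, -13.8]), 200.6, 50.5, 0.4)
brown [271.2 177.1] 287 0.12 (array([543.1, -37.2]), 26.3, 97.6, 0.4)
brown [271.2 177.1] 287 0.015 (array([565. , -41.5]), 28.3, 104.9, 0.4)
brown [376.9 206.5] 555 0.12 (array([ 458.5, -337.9]), 33.3, 141.2, 75.0)
brown [376.9 206.5] 555 0.015 (array([ 474.1, -364.7]), 35.8, 151.8, 75.0)
brown [338.6 265.6] 573 0.12 (array([ 291.5, -224.2]), 139.4, 33.6, 70.0)
brown [338.6 265.6] 573 0.015 (array([ 294.5, -242.5]), 149.9, 36.1, 70.0)
brown [390.5 300.2] 475 0.12 (array([ 194.7, -376.5]), 138.1, 33.9, 83.8)
brown [390.5 300.2] 475 0.015 (array([ 190.5, -406.2]), 148.5, 36.4, 83.8)
beam 180 115 117 [[0.7253, 0.2293], [0.7192, 0.2291]]
beam 200 115 119 [[0.7258, 0.1708], [0.7136, 0.1705]]
beam 220 115 126 [[0.7262, 0.1122], [0.6927, 0.1116]]
rail 0.82 (array([652.6, -35.7]), 272.8, 96.5, 0.3)
rail 0.19 (array([613.8, 213.5]), 410.8, 128.4, 86.9)
amber_block 0.71 (array([364.8, -72.5]), 14.8, 125.5, 4.1)
amber_block 0.67 (array([682.4, -40.1]), 297.0, 104.1, 0.3)
blue_block 0.61 (array([437.3, 162.8]), 41.2, 29.2, 0.3)
ledge 0.78 (array([439.1, 163.2]), 33.5, 215.0, 0.3)
ledge 0.73 (array([445.3, 235.3]), 31.8, 46.0, 83.8)
ledge 0.16 (array([442.1, 169.2]), 52.1, 33.2, 1.3)
screen 0.86 (array([ 197.1, -370.7]), 150.6, 45.3, 85.8)
screen 0.83 (array([ 457.8, -325.1]), 64.6, 155.7, 76.5)
screen 0.77 (array([ 286.8, -221.7]), 151.0, 50.2, 69.4)
mug 0.62 (array([ 693.5, -252.6]), 94.7, 101.7, 14.1)
carton 0.43 (array([ 465. , -340.2]), 66.2, 167.9, 75.0)
marker 0.75 (array([656.4, 237.5]), 463.0, 140.6, 87.5)
marker 0.72 (array([369.5, -74.4]), 18.6, 127.5, 3.3)
```

Run:
```python
import cv2
a=cv2.imread("pics/top0.png"); cv2.imwrite("pics/crop.png",cv2.resize(a[80:230,140:300],None,fx=3.8,fy=3.8,interpolation=cv2.INTER_CUBIC))
```

```text
(no output)
```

View pics/crop.png

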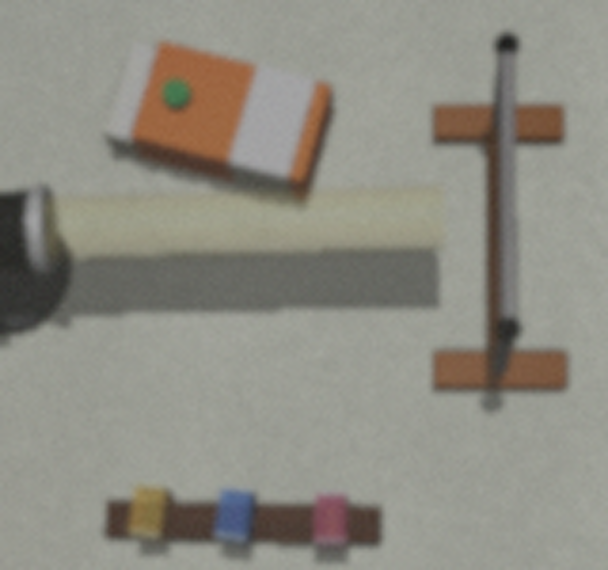

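Run:
```python
from cell import *
from h import *
d=get_image("top"); I=d["img"].astype(int); hsv=cv2.cvtColor(d["img"],cv2.COLOR_RGB2HSV)
f=lambda x,y:[x/3.8+140-.37,y/3.8+80-.37]
print("beam",ray(d,[f(60,227.5),f(440,217.5),f(60,197),f(60,258)],.12).round(4).tolist())
print("bar",ray(d,[f(506,43),f(508.5,328)],.175).round(4).tolist())
print("feet",ray(d,[f(434,104),f(564,104),f(434,388),f(567,388)],.015).round(4).tolist())
for nm,lo,hi in (("amber",18,30),("blue",105,125),("rose",165,180)):
    m=((hsv[...,0]>=lo)&(hsv[...,0]<=hi)&(hsv[...,1]>80)).astype(np.uint8); m[:,:165]=0;m[:,240:]=0;m[:200]=0;m[228:]=0
    ys,xs=np.nonzero(m); print(nm,len(xs),xs.min(),xs.max(),ys.min(),ys.max(),rect(ray(d,np.c_[xs,ys],.07)), ray(d,[[xs.mean(),ys.mean()]],.065).round(4))
s=get_image("side")
for nm,z in (("amber_block",.045),("rail",.1)):
    r=regions_of("side",nm)
    if r: print(nm,r[0]["score"],ray(s,[r[0]["centre"]],z).round(4))
```

```text
beam [[0.6506, 0.2982, 0.12], [0.6605, 0.0081, 0.12], [0.6747, 0.2992, 0.12], [0.6265, 0.2972, 0.12]]
bar [[0.7801, -0.0403, 0.175], [0.5615, -0.0417, 0.175]]
feet [[0.7891, 0.0126, 0.015], [0.7899, -0.0956, 0.015], [0.5482, 0.0114, 0.015], [0.5489, -0.0963, 0.015]]
amber 99 173 184 209 219 (array([439.4, 231.2]), 28.7, 32.2, 83.9) [[0.4399 0.2328 0.065 ]]
blue 78 197 205 210 220 (array([438.5, 164.4]), 23.0, 29.0, 80.9) [[0.4387 0.1652 0.065 ]]
rose 77 222 231 211 220 (array([436.2,  91.2]), 26.6, 26.3, 1.0) [[0.4354 0.0917 0.065 ]]
amber_block 0.64 [[0.4562 0.235  0.045 ]]
```

Call:
{"method": "jog_arm", "body": {
  "motion": [-0.0417, 0, 0, 7, 0.094, -0.0417, 0, 0, 7, 0.094, -0.0417, 0, 0, 7, 0.094, 0, 0.035, 0.02, 7, 0.094, 0, 0.035, 0.02, 7, 0.094, 0, 0.035, 0.02, 3, 0.094]
}}

```text
time: 2.6
eef_pos: [0.3145, -0.5756, 0.332]
tool_rot: [-0.429, -0.563, -0.427, 0.563]
wrist_force: [-0.3, -0.2, 1.7]
gripper_width: 0.094
```

Call:
{"method": "jog_arm", "body": {
  "motion": [0.012, 0.011, -0.0381, 0, 0.094, 0.012, 0.011, -0.0381, 0, 0.094, 0.012, 0.011, -0.0381, 0, 0.094, 0.012, 0.011, -0.0381, 0, 0.094, 0.012, 0.011, -0.0381, 0, 0.094, 0, 0.011, -0.0381, 0, 0.094, 0, 0.011, -0.0381, 0, 0.094, 0, 0, 0, 0, 0.094]
}}

```text
time: 3.27
eef_pos: [0.4594, -0.3329, 0.2707]
tool_rot: [0.431, 0.561, 0.431, -0.56]
wrist_force: [1.0, -0.7, 0.3]
gripper_width: 0.0939
```

Run:
```python
from cell import *
from h import *
s=get_state(); print(s["time"],s["eef_pos"],s["joint_pos"].round(2)); print(tool(s).round(3).tolist())
d=get_image("wrist"); cv2.imwrite("pics/w1.png",d["img"][:,:,::-1]); print((-d["R"].T@d["t"]).round(3),d["R"].round(3).tolist())
hsv=cv2.cvtColor(d["img"],cv2.COLOR_RGB2HSV)
b=((hsv[...,0]>5)&(hsv[...,0]<20)&(hsv[...,1]>70)&(hsv[...,2]>60)).astype(np.uint8)
n,l,st,ce=cv2.connectedComponentsWithStats(b)
for i in range(1,n):
    if st[i,4]>500:
        ys,xs=np.nonzero(l==i); print(ce[i].round(),st[i],rect(ray(d,np.c_[xs,ys],.12)))
```

```text
3.2667 [ 0.45943575 -0.33294412  0.27066182] [-0.69  0.3   1.37  0.    1.47  1.14]
[[0.001, 0.967, -0.256], [0.001, -0.256, -0.967], [-1.0, 0.0, -0.001]]
[ 0.54  -0.354  0.45 ] [[-0.255, -0.967, -0.001], [-0.928, 0.244, 0.282], [-0.272, 0.073, -0.959]]
[ 39. 108.] [   0   12   90  154 2793] (array([ 626.3, -117.7]), 85.5, 156.7, 89.8)
[256. 174.] [ 242  119   28  112 2879] (array([ 464. , -339.5]), 32.2, 139.6, 75.7)
[321. 341.] [ 279  331   91   24 1519] (array([ 195.5, -374.4]), 133.7, 40.9, 76.7)
```

View pics/w1.png

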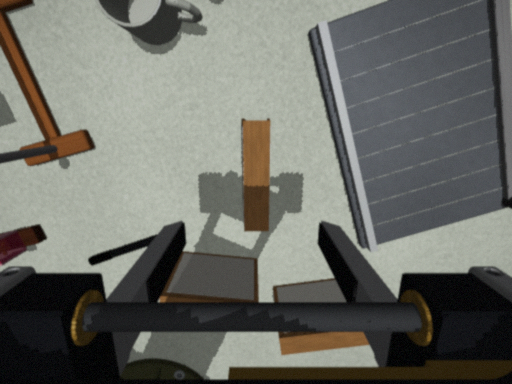

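The wrist view shows the target card spine at (256,174), running along the tool's y, with its centre at about (0.463, -0.339). I'm descending on it.

Call:
{"method": "jog_arm", "body": {
  "motion": [0.038, 0.004, 0.005, 0, 0.094, 0.038, 0, 0, 0, 0.094, 0.038, 0, 0, 0, 0.094, 0.038, 0, 0, 0, 0.094, 0.03, 0, 0, 0, 0.07, 0.01, 0, 0, 0, 0.05, 0, 0, 0, 0, 0.02, 0, 0, 0, 0, 0.02],
  "force": 10
}}

```text
time: 3.98
eef_pos: [0.4594, -0.3447, 0.0797]
tool_rot: [0.43, 0.562, 0.429, -0.561]
wrist_force: [0.5, 0.3, 0.6]
gripper_width: 0.0709
```

Call:
{"method": "jog_arm", "body": {
  "motion": [0, 0, 0, 0, 0.02, 0, 0, 0, 0, 0.02, 0, 0, 0, 0, 0.02, 0, 0, 0, 0, 0.02]
}}

```text
time: 4.32
eef_pos: [0.4595, -0.344, 0.0795]
tool_rot: [0.431, 0.561, 0.429, -0.561]
wrist_force: [-0.1, 0.0, 0.5]
gripper_width: 0.0441
```

Call:
{"method": "jog_arm", "body": {
  "motion": [0, 0.002, -0.004, 0, 0.02, 0, 0, 0, 0, 0.02, 0, 0, 0, 0, 0.02, 0, 0, 0, 0, 0.02, 0, 0, 0, 0, 0.02]
}}

```text
time: 4.73
eef_pos: [0.4626, -0.3403, 0.0789]
tool_rot: [0.43, 0.562, 0.43, -0.561]
wrist_force: [1.6, 2.8, 6.5]
gripper_width: 0.0351
```

Call:
{"method": "jog_arm", "body": {
  "motion": [-0.01, 0, 0, 0, 0.02, -0.02, 0, 0, 0, 0.02, -0.03, 0, 0, 0, 0.02, -0.03, 0, 0, 0, 0.02, -0.03, 0, 0, 0, 0.02, -0.03, 0, 0, 0, 0.02, -0.03, 0, 0, 0, 0.02, -0.03, 0, 0, 0, 0.02]
}}

```text
time: 5.4
eef_pos: [0.4617, -0.3403, 0.2905]
tool_rot: [-0.43, -0.561, -0.43, 0.561]
wrist_force: [-0.1, -0.3, -0.4]
gripper_width: 0.036
```

Call:
{"method": "jog_arm", "body": {
  "motion": [0, 0, 0, -5, 0.02, 0, 0, 0, -5, 0.02, 0, 0, 0, -5, 0.02, 0, 0, 0, 0, 0.02, 0, 0, 0, 0, 0.02]
}}

```text
time: 5.82
eef_pos: [0.462, -0.3404, 0.2887]
tool_rot: [-0.499, -0.501, -0.499, 0.501]
wrist_force: [-0.4, 1.5, -0.4]
gripper_width: 0.0358
```

Run:
```python
from cell import *
from h import *
s=get_state(); R=tool(s); print(s["time"],s["eef_pos"],R.round(3).tolist(),s["gripper_width"],s["wrist_force"])
print("to",(R.T@(np.array([.662,-.041,s["eef_pos"][2]])-s["eef_pos"])).round(4))
d=get_image("wrist"); cv2.imwrite("pics/w2.png",d["img"][:,:,::-1])
```

```text
5.8167 [ 0.46198623 -0.34044142  0.28867659] [[-0.0, 1.0, -0.004], [-0.0, -0.004, -1.0], [-1.0, -0.0, 0.0]] 0.03576818478754229 [-0.36264036  1.51756865 -0.37325998]
to [-0.      0.1987 -0.3003]
```

View pics/w2.png

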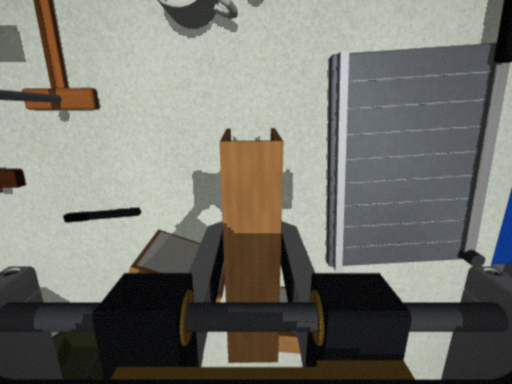

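The card is held squarely: spine level along tool y, at (252,240).

Call:
{"method": "jog_arm", "body": {
  "motion": [-0.002, 0.012, -0.018, 0, 0.02, -0.002, 0.0221, -0.0334, 0, 0.02, -0.002, 0.0221, -0.0334, 0, 0.02, -0.002, 0.0221, -0.0334, 0, 0.02, 0, 0.0221, -0.0334, 0, 0.02, 0, 0.0221, -0.0334, 0, 0.02, 0, 0.0221, -0.0334, 0, 0.02, 0, 0.0221, -0.0334, 0, 0.02]
}}

```text
time: 6.53
eef_pos: [0.63, -0.087, 0.2966]
tool_rot: [-0.499, -0.501, -0.499, 0.501]
wrist_force: [0.2, -0.6, -0.3]
gripper_width: 0.0356
```

Call:
{"method": "jog_arm", "body": {
  "motion": [0, 0.0221, -0.0334, 0, 0.02, 0, 0.01, -0.015, 0, 0.02, 0, 0, 0, 0, 0.02, 0, 0, 0, 0, 0.02, 0, 0, 0, 0, 0.02]
}}

```text
time: 6.95
eef_pos: [0.6611, -0.0412, 0.2964]
tool_rot: [-0.499, -0.501, -0.499, 0.501]
wrist_force: [-0.7, 0.8, -0.7]
gripper_width: 0.0356
```

Run:
```python
from cell import *
from h import *
s=get_state(); R=tool(s); print(s["time"],s["eef_pos"],R.round(3).tolist(),s["gripper_width"],s["wrist_force"])
a=[]
for c in ("side","top"):
    d=get_image(c); 
    X=np.array([[.662,-.041,.175],[.561,-.0417,.175],[.780,-.0403,.175]]); print(c,proj(d,X).round(1).tolist())
    p=proj(d,X)[0].astype(int); y=max(0,p[1]-75);x=max(0,p[0]-60)
    a.append(cv2.resize(d["img"][y:y+130,x:x+120,::-1],(390,422),interpolation=cv2.INTER_CUBIC)); print("crop",x,y)
cv2.imwrite("pics/h1.png",np.hstack(a))
```

```text
6.95 [ 0.66114208 -0.04124985  0.29643035] [[-0.0, 1.0, -0.003], [-0.0, -0.003, -1.0], [-1.0, -0.0, 0.0]] 0.03562199226768552 [-0.68737011  0.80011494 -0.74986537]
side [[224.2, 150.7], [253.1, 161.1], [192.5, 139.3]]
crop 164 75
top [[273.1, 131.0], [273.4, 166.1], [272.8, 91.0]]
crop 213 55
```

View pics/h1.png

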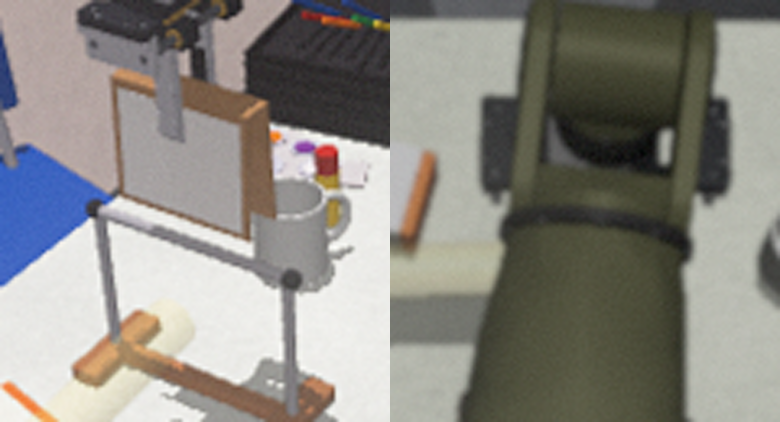

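In the side view the card hangs level above the bar. The bar ends at (193,139) and (253,161) match the projection to about 0.5 px. I'm lowering it.

Call:
{"method": "jog_arm", "body": {
  "motion": [0.025, 0, 0, 0, 0.02, 0.03, 0, 0, 0, 0.02, 0.02, 0, 0, 0, 0.02, 0.01, 0, 0, 0, 0.02, 0, 0, 0, 0, 0.02]
}}

```text
time: 7.47
eef_pos: [0.6606, -0.0413, 0.2096]
tool_rot: [-0.498, -0.5, -0.5, 0.501]
wrist_force: [0.4, 0.1, -0.3]
gripper_width: 0.036
```

Call:
{"method": "jog_arm", "body": {
  "motion": [0.025, 0, 0, 0, 0.02, 0.02, 0, 0, 0, 0.02, 0.01, 0, 0, 0, 0.02, 0.005, 0, 0, 0, 0.02, 0, 0, 0, 0, 0.02]
}}

```text
time: 7.88
eef_pos: [0.6616, -0.0408, 0.1518]
tool_rot: [0.5, 0.5, 0.499, -0.5]
wrist_force: [-0.4, -0.3, -0.6]
gripper_width: 0.0358
```

Run:
```python
from cell import *
from h import *
s=get_state(); print(s["time"],s["eef_pos"],s["gripper_width"],s["wrist_force"])
a=[]
for c in ("side","wrist"):
    d=get_image(c); p=[224,140]
    if c=="side": a.append(cv2.resize(d["img"][75:205,164:284,::-1],(390,422),interpolation=cv2.INTER_CUBIC))
    else: a.append(cv2.resize(d["img"][:,:,::-1],(400,300)))
a[1]=cv2.copyMakeBorder(a[1],0,122,0,0,0)
cv2.imwrite("pics/h2.png",np.hstack(a))
```

```text
7.8833 [ 0.66155564 -0.04078222  0.1518244 ] 0.035800286988822025 [-0.36346298 -0.29867052 -0.60803124]
```

View pics/h2.png

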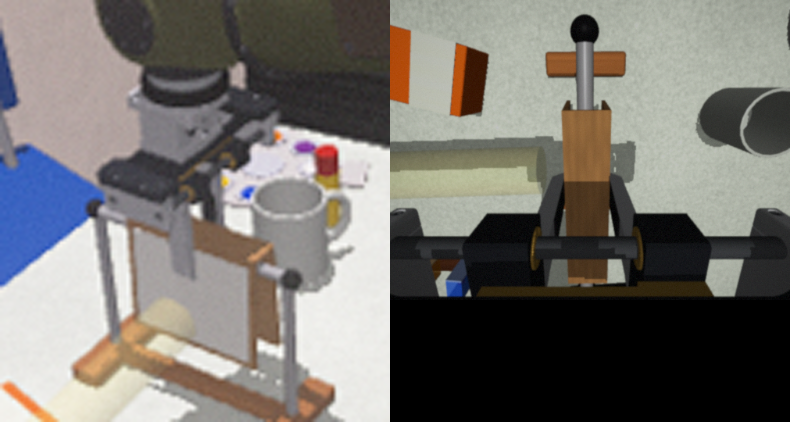

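The card straddles the bar between the posts, and the bar runs through its middle in the wrist view. I'm lowering it the last few mm and releasing.

Call:
{"method": "jog_arm", "body": {
  "motion": [0.003, 0, 0, 0, 0.02, 0.002, 0, 0, 0, 0.02, 0.001, 0, 0, 0, 0.02, 0.001, 0, 0, 0, 0.02, 0.001, 0, 0, 0, 0.02, 0, 0, 0, 0, 0.02]
}}

```text
time: 8.48
eef_pos: [0.6616, -0.0406, 0.1443]
tool_rot: [0.5, 0.501, 0.499, -0.5]
wrist_force: [-1.9, 0.6, 5.3]
gripper_width: 0.0358
```

Call:
{"method": "jog_arm", "body": {
  "motion": [0, 0, 0, 0, 0.045, 0, 0, 0, 0, 0.06, 0, 0, 0, 0, 0.07, 0, 0, 0, 0, 0.08, 0, 0, 0, 0, 0.08, 0, 0, 0, 0, 0.08]
}}

```text
time: 8.98
eef_pos: [0.6614, -0.0405, 0.1434]
tool_rot: [-0.5, -0.5, -0.5, 0.5]
wrist_force: [0.4, 0.4, 0.1]
gripper_width: 0.0724
```

Call:
{"method": "jog_arm", "body": {
  "motion": [-0.01, 0, 0, 0, 0.08, -0.02, 0, 0, 0, 0.08, -0.03, 0, 0, 0, 0.08, -0.04, 0, 0, 0, 0.08, -0.04, 0, 0, 0, 0.094, -0.01, 0, 0, 0, 0.094, 0, 0, 0, 0, 0.094]
}}

```text
time: 9.57
eef_pos: [0.6622, -0.0406, 0.2984]
tool_rot: [0.502, 0.502, 0.498, -0.499]
wrist_force: [-0.5, -0.0, -0.3]
gripper_width: 0.0931
```

Run:
```python
from cell import *
from h import *
s=get_state(); R=tool(s);print(s["time"],s["eef_pos"],s["gripper_width"],s["wrist_force"],s["joint_pos"].round(2))
d=get_image("wrist"); hsv=cv2.cvtColor(d["img"],cv2.COLOR_RGB2HSV)
b=((hsv[...,0]>5)&(hsv[...,0]<20)&(hsv[...,1]>70)&(hsv[...,2]>50)).astype(np.uint8)
n,l,st,ce=cv2.connectedComponentsWithStats(b)
for i in range(1,n):
    if st[i,4]>900:
        ys,xs=np.nonzero(l==i); print(ce[i].round(),st[i],rect(ray(d,np.c_[xs,ys],.185)))
e=get_image("side")
cv2.imwrite("pics/h3.png",np.hstack([cv2.resize(e["img"][75:205,164:284,::-1],(390,422),interpolation=cv2.INTER_CUBIC),cv2.copyMakeBorder(cv2.resize(d["img"][:,:,::-1],(400,300)),0,122,0,0,0)]))
```

```text
9.5667 [ 0.66217904 -0.04063417  0.29840767] 0.09305584553679498 [-0.4880434  -0.00871135 -0.32997746] [-0.12  0.52  1.    0.    1.61  1.46]
[78. 89.] [  47   51   63   76 3376] (array([767.6, 133.6]), 57.4, 59.6, 75.2)
[150. 108.] [ 137   77   29   61 1122] (array([748.8,  61.9]), 21.2, 59.3, 75.2)
[254. 177.] [ 221   82   65  168 4745] (array([683.5, -40.3]), 183.2, 68.3, 0.1)
[ 16. 246.] [   0  219   41   54 1549] (array([596. , 236.8]), 48.6, 67.7, 88.2)
```

View pics/h3.png

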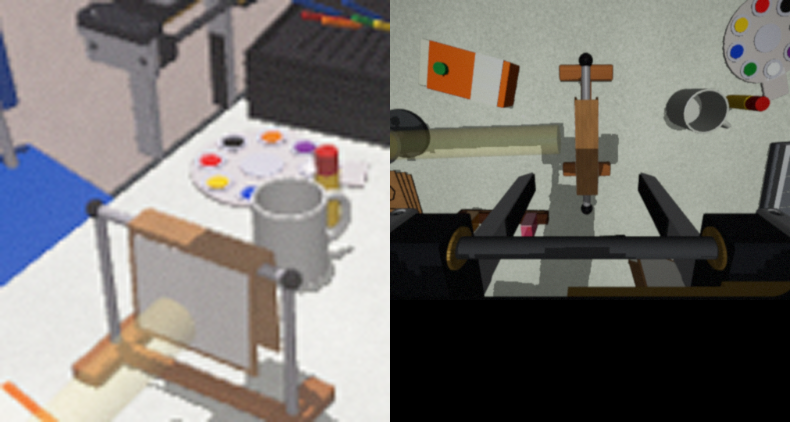

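The card hangs free on the bar: its spine is between the posts and the beam meets the lamp-side leaf. Next, move over to the amber block.

Call:
{"method": "jog_arm", "body": {
  "motion": [0, -0.0247, -0.0303, 0, 0.094, 0, -0.0247, -0.0303, 0, 0.094, 0, -0.0247, -0.0303, 0, 0.094, 0, -0.0247, -0.0303, 0, 0.094, 0, -0.0247, -0.0303, 0, 0.094, 0, -0.0247, -0.0303, 0, 0.094, 0, -0.0247, -0.0303, 0, 0.094, 0, -0.0247, -0.0303, 0, 0.094]
}}

```text
time: 10.33
eef_pos: [0.4623, 0.2031, 0.2918]
tool_rot: [-0.499, -0.5, -0.5, 0.501]
wrist_force: [0.9, 1.3, 0.7]
gripper_width: 0.0937
```

Call:
{"method": "jog_arm", "body": {
  "motion": [0, -0.0247, -0.0303, 0, 0.094, 0.01, 0, 0, -7, 0.094, 0.01, 0, 0, -7, 0.094, 0.01, 0, 0, -7, 0.094, 0.01, 0, 0, -7, 0.094, 0.01, 0, 0, -7, 0.094, 0.01, 0, 0, -7, 0.094, 0.01, 0, 0, -7, 0.094]
}}

```text
time: 11.0
eef_pos: [0.4388, 0.2322, 0.2213]
tool_rot: [0.662, 0.245, 0.664, -0.247]
wrist_force: [0.6, -0.0, 0.0]
gripper_width: 0.0938
```

Call:
{"method": "jog_arm", "body": {
  "motion": [0.01, 0, 0, -7, 0.094, 0.01, 0, 0, -7, 0.094, 0, 0, 0, -7, 0.094, 0, 0, 0, -7, 0.094, 0, 0, 0, -7, 0.094, 0, 0, 0, -6, 0.094, 0, 0, 0, 0, 0.094, 0, 0, 0, 0, 0.094]
}}

```text
time: 11.67
eef_pos: [0.4391, 0.2323, 0.2023]
tool_rot: [0.706, 0.001, 0.708, -0.002]
wrist_force: [-0.7, -0.1, 0.1]
gripper_width: 0.094
```

Run:
```python
from cell import *
from h import *
s=get_state(); R=tool(s);print(s["time"],s["eef_pos"],R.round(3).tolist(),s["wrist_force"],s["joint_pos"].round(2))
d=get_image("wrist"); print((-d["R"].T@d["t"]).round(3))
X=[[x,y,z] for x in (.42,.46) for y in (.22,.244) for z in (.02,.07)]; print(proj(d,X).round().tolist())
hsv=cv2.cvtColor(d["img"],cv2.COLOR_RGB2HSV)
for nm,lo,hi in (("amber",16,32),("blue",100,125),("rose",165,180)):
    b=((hsv[...,0]>=lo)&(hsv[...,0]<=hi)&(hsv[...,1]>90)&(hsv[...,2]>50)).astype(np.uint8)
    n,l,st,ce=cv2.connectedComponentsWithStats(b)
    for i in range(1,n):
        if st[i,4]>300: print(nm,ce[i].round(),st[i])
cv2.imwrite("pics/w3.png",d["img"][:,:,::-1])
```

```text
11.6667 [0.43905359 0.23226431 0.20234119] [[-0.002, 0.005, 1.0], [-0.001, 1.0, -0.005], [-1.0, -0.001, -0.002]] [-0.67953823 -0.12561199  0.10890228] [ 0.41  0.18  1.67 -0.    1.29  0.42]
[0.441 0.315 0.381]
[[237.0, 184.0], [234.0, 195.0], [236.0, 167.0], [234.0, 175.0], [266.0, 184.0], [268.0, 195.0], [266.0, 167.0], [269.0, 175.0]]
amber [481. 185.] [ 448  152   64   73 1980]
amber [254. 182.] [237 167  35  29 748]
blue [253. 230.] [238 212  31  34 855]
rose [250. 278.] [237 260  28  36 806]
```

View pics/w3.png

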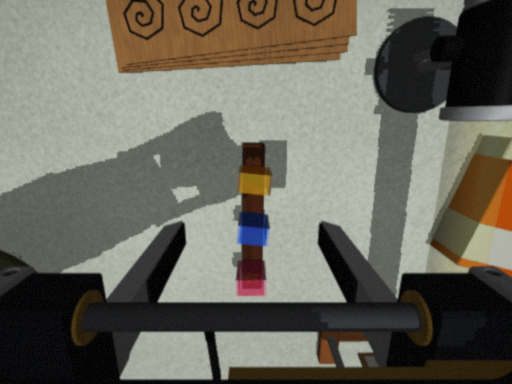

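The wrist view shows the amber block at (254,181), lamp to the upper right, blue (253,230) and rose (250,278) nearer. I'll go lower and fit its pose.

Call:
{"method": "jog_arm", "body": {
  "motion": [0.03, 0, 0.003, 0, 0.094, 0.03, 0, 0, 0, 0.094, 0.01, 0, 0, 0, 0.094, 0, 0, 0, 0, 0.094, 0, 0, 0, 0, 0.094]
}}

```text
time: 12.13
eef_pos: [0.4427, 0.2326, 0.134]
tool_rot: [0.707, 0.001, 0.707, -0.001]
wrist_force: [-0.3, 0.7, 0.6]
gripper_width: 0.0941
```

Run:
```python
from cell import *
from h import *
from scipy.optimize import minimize
s=get_state(); R=tool(s);print(s["time"],s["eef_pos"],R.round(3).tolist())
d=get_image("wrist"); S=6
hsv=cv2.cvtColor(cv2.resize(d["img"],None,fx=S,fy=S,interpolation=cv2.INTER_LINEAR),cv2.COLOR_RGB2HSV)
b=((hsv[...,0]>=14)&(hsv[...,0]<=34)&(hsv[...,1]>70)&(hsv[...,2]>45)).astype(np.uint8)
n,l,st,ce=cv2.connectedComponentsWithStats(b)
c0=proj(d,[.4425,.232,.045])[0]*S
i=min((i for i in range(1,n) if st[i,4]>5000),key=lambda i:np.hypot(*(ce[i]-c0)))
m=(l==i).astype(np.uint8); print(ce[i]/S,st[i]/S)
ct=np.vstack(cv2.findContours(m,0,2)[0]); mh=np.zeros_like(m); cv2.fillConvexPoly(mh,cv2.convexHull(ct),1)
def quad(p):
    x,y,a=p[0]/1e3,p[1]/1e3,p[2]/50; ca,sa=np.cos(a),np.sin(a)
    return [[x+ca*u-sa*v,y+sa*u+ca*v,z] for u in(-.02,.02) for v in(-.012,.012) for z in(.02,.07)]
def f(p):
    q=np.zeros_like(m); cv2.fillConvexPoly(q,cv2.convexHull(((proj(d,quad(p))+.5)*S-.5).round().astype(np.int32)),1)
    return -(q&mh).sum()/(q|mh).sum()
best=min((minimize(f,[442,232,a],method="Nelder-Mead",options=dict(initial_simplex=[[442,232,a],[446,232,a],[442,236,a],[442,232,a+4]])) for a in(-4,0,4)),key=lambda r:r.fun)
print(best.x[:2],np.degrees(best.x[2]/50),best.fun)
im=cv2.resize(d["img"][:,:,::-1],None,fx=S,fy=S)
cv2.polylines(im,[cv2.convexHull(((proj(d,quad(best.x))+.5)*S).astype(np.int32))],True,(0,255,0),2)
c=ce[i].astype(int); cv2.imwrite("pics/w4.png",im[max(0,c[1]-280):c[1]+280,c[0]-380:c[0]+380])
```

```text
12.1333 [0.44271788 0.23257712 0.13404459] [[-0.0, 0.003, 1.0], [-0.0, 1.0, -0.003], [-1.0, -0.0, -0.0]]
[250.85969182 197.42449127] [ 229.16666667  175.5          43.83333333   43.         9143.16666667]
[469.33333333 182.66666667] 12.223099629457552 0.0<stdin>:18: RuntimeWarning: overflow encountered in scalar negative
```

View pics/w4.png

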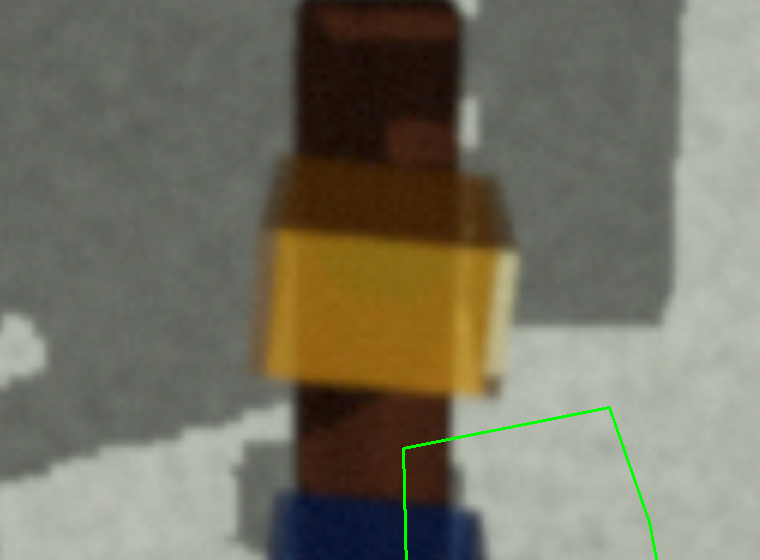

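The bright quad is the top face, with crop corners at about (268,230), (518,245), (500,395) and (253,375). My automatic fit failed (unsigned overflow), so I'll use those corners.

Run:
```python
from cell import *
from h import *
d=get_image("wrist"); o=np.array([int(250.8597*6)-380,int(197.4245*6)-280])
C=np.array([[268,230],[518,245],[500,395],[253,375]])
P=ray(d,(C+o+.5)/6-.5,.07)[:,:2]*1e3; print(P.round(1).tolist(),P.mean(0))
for a,b in((0,1),(3,2),(0,3),(1,2)): v=P[b]-P[a]; print(np.hypot(*v).round(1),np.degrees(np.arctan2(v[1],v[0])).round(1))
```

```text
[[426.6, 247.5], [464.9, 245.0], [462.5, 220.4], [423.7, 223.8]] [444.41259792 234.17325534]
38.4 -3.7
39.0 -5.1
23.8 -96.9
24.7 -95.4
```

Call:
{"method": "jog_arm", "body": {
  "motion": [0, 0.0015, 0.0017, 5, 0.094, 0.025, 0, 0, 0, 0.094, 0.03, 0, 0, 0, 0.094, 0.03, 0, 0, 0, 0.094, 0.015, 0, 0, 0, 0.08, 0.006, 0, 0, 0, 0.07, 0, 0, 0, 0, 0.07, 0, 0, 0, 0, 0.06],
  "force": 15
}}

```text
time: 12.9
eef_pos: [0.4451, 0.2344, 0.0289]
tool_rot: [0.707, 0.032, 0.706, -0.031]
wrist_force: [-0.1, 1.2, 0.3]
gripper_width: 0.0709
```

Run:
```python
from cell import *
from h import *
s=get_state(); R=tool(s);print(s["time"],s["eef_pos"],R.round(3).tolist(),s["wrist_force"],s["gripper_width"])
```

```text
12.9 [0.44511195 0.2343913  0.02890155] [[0.002, 0.089, 0.996], [0.001, 0.996, -0.089], [-1.0, 0.001, 0.002]] [-0.08945388  1.1718675   0.27976971] 0.07090110388515848
```

Call:
{"method": "jog_arm", "body": {
  "motion": [0, 0, 0, 0, 0.05, 0, 0, 0, 0, 0.045, 0, 0, 0, 0, 0.03, 0, 0, 0, 0, 0.03, 0, 0, 0, 0, 0.03, 0, 0, 0, 0, 0.03, 0, 0, 0, 0, 0.03]
}}

```text
time: 13.48
eef_pos: [0.4444, 0.2341, 0.0279]
tool_rot: [0.707, 0.032, 0.706, -0.031]
wrist_force: [-3.1, 0.0, 5.7]
gripper_width: 0.0399
```

Call:
{"method": "jog_arm", "body": {
  "motion": [-0.005, 0, 0, 0, 0.03, -0.015, 0, 0, 0, 0.03, -0.03, 0, 0, 0, 0.03, -0.03, 0, 0, 0, 0.03, -0.035, 0, 0, 0, 0.03, -0.035, 0, 0, 0, 0.03, 0, 0, 0, 0, 0.03, 0, 0, 0, 0, 0.03]
}}

```text
time: 14.15
eef_pos: [0.4448, 0.2342, 0.179]
tool_rot: [0.707, 0.032, 0.705, -0.031]
wrist_force: [0.0, 0.1, -2.0]
gripper_width: 0.0393
```

Run:
```python
from cell import *
from h import *
s=get_state(); R=tool(s);print(s["time"],s["eef_pos"],R.round(3).tolist(),s["wrist_force"],s["gripper_width"])
d=get_image("wrist"); e=get_image("side")
p=proj(e,s["eef_pos"]+[0,0,.019])[0].astype(int); print(p)
# beam axis / side view glow check
cv2.imwrite("pics/w5.png",np.hstack([cv2.resize(d["img"][130:330,150:350,::-1],(400,400),interpolation=cv2.INTER_CUBIC),cv2.resize(e["img"][p[1]-50:p[1]+50,p[0]-50:p[0]+50,::-1],(400,400),interpolation=cv2.INTER_CUBIC)]))
```

```text
14.15 [0.44484164 0.23421841 0.17904725] [[0.003, 0.089, 0.996], [0.001, 0.996, -0.089], [-1.0, 0.002, 0.003]] [ 0.02232721  0.09247502 -1.95610556] 0.03930477700005187
[230 228]
```

View pics/w5.png

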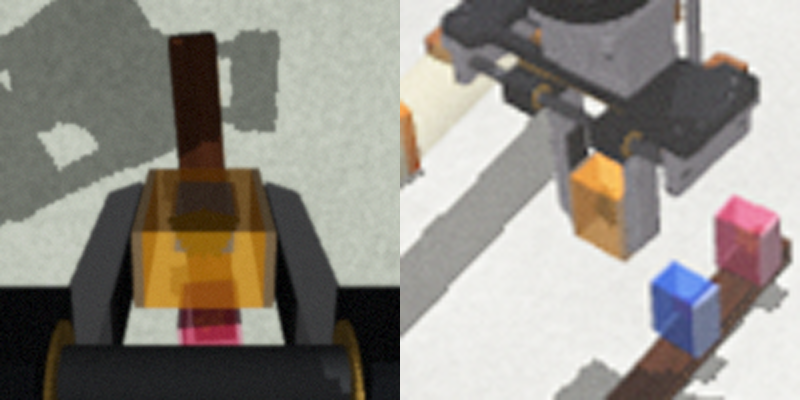

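The block is gripped squarely on its frosted sides, with the clear faces free. Moving to the beam axis.

Call:
{"method": "jog_arm", "body": {
  "motion": [-0.01, -0.0107, 0.0312, 0, 0.03, -0.01, -0.0107, 0.0312, 0, 0.03, 0, -0.0107, 0.0312, 0, 0.03, 0, -0.0107, 0.0312, 0, 0.03, 0, -0.0107, 0.0312, 0, 0.03, 0, -0.0107, 0.0312, 0, 0.03, 0, -0.0107, 0.0312, 0, 0.03, 0, 0, 0, -7, 0.03]
}}

```text
time: 14.92
eef_pos: [0.6579, 0.1369, 0.1934]
tool_rot: [0.706, -0.01, 0.709, 0.01]
wrist_force: [-0.8, 0.3, -0.7]
gripper_width: 0.0398
```

Call:
{"method": "jog_arm", "body": {
  "motion": [0, 0, 0, 0, 0.03, 0, 0, 0, 0, 0.03]
}}

```text
time: 15.08
eef_pos: [0.6545, 0.14, 0.1955]
tool_rot: [0.706, -0.011, 0.708, 0.011]
wrist_force: [-0.3, -0.1, 0.3]
gripper_width: 0.0402
```

Run:
```python
from cell import *
from h import *
s=get_state(); R=tool(s);print(s["time"],s["eef_pos"],R.round(3).tolist(),s["wrist_force"],s["gripper_width"])
d=cv2.imread("pics/top0.png")[:,:,::-1]; t=get_image("top")
# beam edges in the first top picture: warm (R-B) vs grey table
g=cv2.GaussianBlur(d.astype(np.float32),(0,0),1.2)
for u in range(160,256,12):
    w=g[112:165,u,0]-g[112:165,u,2]; bg=np.median(w); 
    r=np.nonzero(w>(w.max()+np.percentile(w,20))/2)[0]+112
    E=ray(t,[[u,r[0]-.5],[u,r[-1]+.5]],.12); print(u,r[0],r[-1],len(r),E.mean(0)[:2].round(4),(E[0,0]-E[1,0]).round(4))
w=get_image("wrist"); cv2.imwrite("pics/w6.png",w["img"][:,:,::-1])
for n in("lamp","lamp_lens","screen"): 
    for r in regions_of("wrist",n)[:2]: print(n,round(r["score"],2),np.round(r["centre"]))
```

```text
15.0833 [0.65454732 0.14003109 0.19550951] [[-0.003, -0.03, 1.0], [-0.0, 1.0, 0.03], [-1.0, -0.0, -0.003]] [-0.30416078 -0.06095153  0.31135368] 0.04023696413826767
160 132 147 16 [0.6507 0.2849] 0.0481
172 131 146 16 [0.654  0.2502] 0.0481
184 112 119 8 [0.7239 0.2176] 0.0245
196 112 122 11 [0.7196 0.1823] 0.0336
208 129 146 18 [0.6577 0.1459] 0.0542
220 112 126 15 [0.7141 0.112 ] 0.0458
232 130 145 16 [0.6582 0.0761] 0.0482
244 129 144 16 [0.6615 0.0413] 0.0482
lamp 0.95 [254. 110.]
lamp_lens 0.85 [253. 104.]
screen 0.63 [251. 350.]
```

Call:
{"method": "jog_arm", "body": {
  "motion": [0.015, 0, 0.002, 0, 0.03, 0.025, 0, 0, 0, 0.03, 0.025, 0, 0, 0, 0.03, 0.018, 0, 0, 0, 0.03, 0.0095, 0, 0, 0, 0.03, 0, 0, 0, 0, 0.03, 0, 0, 0, 0, 0.03, 0, 0, 0, 0, 0.03]
}}

```text
time: 16.0
eef_pos: [0.6578, 0.1403, 0.1067]
tool_rot: [0.708, -0.012, 0.706, 0.012]
wrist_force: [-0.0, 0.1, -1.2]
gripper_width: 0.0399
```

Run:
```python
from cell import *
from h import *
s=get_state(); R=tool(s);print(s["time"],s["eef_pos"],R.round(3).tolist(),s["wrist_force"],s["gripper_width"])
w=get_image("wrist"); e=get_image("side")
print(proj(e,[s["eef_pos"]+[0,0,.017],[.651,.29,.12],[.662,-.041,.125]]).round(1).tolist())
a=cv2.resize(e["img"][90:300,90:300,::-1],(400,400),interpolation=cv2.INTER_CUBIC)
b=cv2.copyMakeBorder(cv2.resize(w["img"][:,:,::-1],(400,300)),0,100,0,0,0)
cv2.imwrite("pics/w7.png",np.hstack([a,b]))
```

```text
16.0 [0.65782781 0.14025515 0.10670814] [[0.002, -0.033, 0.999], [0.0, 0.999, 0.033], [-1.0, 0.0, 0.002]] [-0.04360087  0.0795675  -1.18074379] 0.039931096212092475
[[188.6, 199.1], [154.1, 234.3], [225.3, 164.2]]
```

View pics/w7.png

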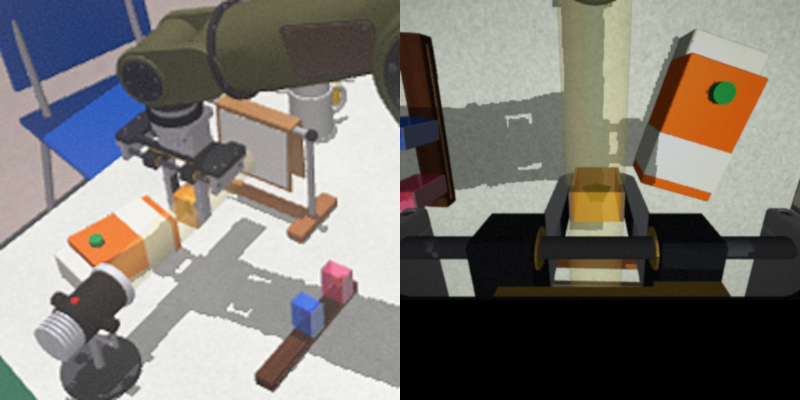

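The last view shows the block centred in the beam (beam axis at wrist column ~596, block ~597), with the card hanging and blue and rose untouched. One 3 mm height trim, then hand in.

Call:
{"method": "jog_arm", "body": {
  "motion": [0.0035, 0, 0, 0, 0.03, 0, 0, 0, 0, 0.03, 0, 0, 0, 0, 0.03, 0, 0, 0, 0, 0.03]
}}

```text
time: 16.43
eef_pos: [0.6572, 0.14, 0.1015]
tool_rot: [0.707, -0.012, 0.707, 0.012]
wrist_force: [-0.4, -0.1, -0.2]
gripper_width: 0.0401
```

Run:
```python
from cell import *
from h import *
w=get_image("wrist")["img"].astype(np.float32); g=cv2.GaussianBlur(w,(0,0),1.5)
cam=get_image("wrist")
for y in(40,80,100):
    print(y,(g[y,190:330:5,0]-g[y,190:330:5,2]).round().astype(int).tolist())
s=get_state(); print(s["eef_pos"],s["wrist_force"],s["gripper_width"])
P=np.array([[.651,.29,.12],[.6569,.14,.12],[.6545,.21,.12]]); print(proj(cam,P).round(1).tolist(),proj(cam,[s["eef_pos"]+[0,0,.017]]).round(1))
```

```text
40 [7, 6, 10, 26, 28, 30, 32, 33, 33, 31, 30, 26, 23, 25, 28, 30, 33, 34, 34, 33, 31, 26, 8, 6, 7, 6, 7, 7]
80 [7, 7, 7, 22, 28, 31, 33, 34, 34, 32, 30, 24, 22, 23, 27, 30, 33, 34, 34, 33, 31, 22, 7, 7, 7, 7, 7, 7]
100 [7, 7, 7, 18, 27, 30, 32, 33, 34, 32, 30, 26, 22, 24, 27, 30, 33, 34, 33, 32, 30, 18, 6, 7, 7, 7, 6, 5]
[0.65721966 0.1400897  0.10154538] [ 0.17934702 -0.15849335 -0.38311356] 0.03976562049711903
[[246.2, -32.5], [248.7, 245.1], [248.3, 134.1]] [[249.2 243.9]]
```

```bash
python3 -c "
from cell import *
print(close_job()); s=get_state(); print(s['time'],s['eef_pos'],s['gripper_width'])"
```

```text
the job is handed in; nothing more can be done
None
the job is handed in; nothing more can be done
```

I handed the job in after about 17 s of robot time. The screen card hangs on the bar, and the arm is still holding the amber block in the beam.

- **Screen card:** I took the card farthest from the base (about 0.57 m), hung it over the bar and let go. Afterwards the pictures showed it hanging freely between the posts with the beam on its lamp-side leaf. I released it about where the beam axis meets the bar.
- **Amber block:** I gripped it at 15 N, and the 40 mm opening matches its frosted width. The wrist picture showed only the frosted sides touched, with both clear faces free.
- **Position in the beam:** The block is about 0.15 m from the lens and 0.18 m from the screen, and nothing touches it but the fingers. In the wrist picture the beam axis is at column 250 and the block at 249, so it is centred to about 1 mm. Its centre is about 0.119 m high, against 0.120 m for the beam. It faces the lamp squarely to within about half a degree.
- **Forces:** Wrist force read under 1 N at the end. The highest reading between moves was about 7 N.
- **Other things:** In the last pictures the blue and rose blocks, ledge, carton, lamp, rail and mug looked undisturbed. I did not look at the marker or glue again at the end.
- **A check that failed:** My automatic fit of the block's position broke on a number overflow. I read the corners of its top face from the picture instead, and the grasp came out square.

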